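# Impact-test the enamelled badge

### The arm

A 6-joint arm with a two-finger parallel gripper is mounted at the origin on the work surface. World frame = base frame: x ahead of the robot, y to its left, z up, the work surface at z = 0. Lengths are in mm, angles in rad, forces in N, time in s.
With the tool pointing down it reaches from about 400 to 925 mm from the base axis. Payload 12.5 kg.
Tool frame: the origin (TCP) lies at the very end of the fingers, on their centre line; the grasp point (between the pads) lies 19 mm behind it; z points along the fingers, y is the line along which they close (so a half turn about z gives the same grasp; the last joint's range is limited). The gripper opens to 95 mm and grips with 3 to 60 N. Pads are 20 mm wide; open, the fingers measure 119 mm over their backs; the gripper's body (75 mm by 180 mm) begins 59 mm behind the grasp point.
Start: joints at [1.157, 0.491, 1.559, -0, 1.092, -0.106], TCP at [189.335, 595.65, 214.661] pointing down, gripper open.
Joint ranges: [-3.1, 3.1], [-0.84, 2.19], [0.05, 2.79], [-1.13, 4.28], [0.06, 2.93], [-2.69, 2.69]. Speed limits (rad/s): [2.22, 2.22, 2.79, 3.14, 3.14, 3.14].

### API

Orientations are given as [roll, pitch, yaw] about the fixed x, y, z axes, in that order (R = Rz(yaw) Ry(pitch) Rx(roll)).
In Python, from cell import state, imaging, env, spot_in, mark_of gives the robot as it stands. The module is installed in compiled form; this text tells all that it offers.
- The arm moves only by the tool step_arm, never from a script. Its argument "increments" is a list of rows, each an object with "slide": the shift along the tool's x, y, z in m, a list of three; "roll": the turn about the tool's z in rad. A call has 1 to 5 rows; each row is the pose to reach, as a shift and turn from the pose commanded when the call began, along the tool's axes at that moment; what a row does not reach only later rows make up. A row lasts 1/8 s, in which the tool goes at most 62.5 mm and 10.7 degrees, less where a joint would pass 70% of its speed; a pose out of reach is approached as far as the arm can. A call with a gripper value outside its range is refused whole. "fingers" is the opening, from 0 (shut) to 1 (fully open), set as the call begins (left out, the last holds). The fingers move at their own pace and stop on an object; the grip force is fixed at half the most. Time passes only in rows, so rows that repeat a pose let the fingers close. It gives the time, the measured TCP pose, the force, the opening and the grip force at its end, in the units of the state.
- state(): the state, without advancing time (a new reading comes with each control period).
- imaging.read_camera(name): name is "side" or "top" or "wrist"; returns a dict with "color" (384x512x3 uint8, red, green, blue), "z_map" (384x512 float32, mm along the optical axis (not along the pixel's ray), 0 where there is no reading), "intrinsics" (3x3 intrinsics, pixels), "camera_from_world" (4x4, takes a point from world to camera coordinates). Camera axes: x right, y up, looking along -z (the intrinsics and any distortion apply to the point x, -y, -z); pixel columns grow to the right and rows downward; lengths in mm; the calibration is good to about 2 mm. A picture is of the moment at which its call begins.
- env.job_done(): hands the job in; it is judged then, once.
Trained networks look in the newest picture that a camera, given by its name, has taken for a name from the list of things; names that differ only in an ending like _2 or _b are one class to them, and where a whole thing is asked for, a point or a joint stands for the part that bears it (a point fixed in the world has none). Each returns a list of dicts, best first, with "confidence" (0 to 1); they miss things now and then, are a little off and sometimes report something else, mostly with a low value. They report only what shows in the picture. A call takes as long as a camera call.
- spot_in(camera, target): "bbox" ([left, top, right, bottom] in pixels, round what is visible of it).
- mark_of(camera, target): "uv" ([column, row] in pixels: a listed point, or the origin of a listed thing).
The state is a dict: "t": time; "joints": joint angles; "qvel": joint speeds; "tau": joint torques, N m; "eef_pos": TCP position; "tcp_rot": TCP orientation; "ft_force": force on the tool from outside, world axes, zero at the start; "moment": the same for the moment, N m; "opening": opening from 0.0 (shut) to 1.0 (fully open); "grip_force": force on a finger pad.
Only numpy, scipy, OpenCV 4.12 (cv2) and the standard library are available. Lean on these libraries where they do the work, as an engineer would, in place of code of your own. Each camera call takes 0.05 s, during which the arm holds its last target. There are 200 camera calls.

### The job

Two spring impact testers stand on the bench; use the one with a badge on its anvil. Cock its hammer by pushing the rubber thumb pad down until the catch holds it up, let go so that it stands cocked by itself for about a second, then press its trigger plate down so that the hammer strikes the badge, and let go of everything. Do not cock the other tester, whose anvil is empty.

Things in the scene. Friction and masses are not known exactly. Their poses are not given: they have to be found in the camera images.
- tester: Impact tester to use, fixed: grey base 270 x 120 x 20 mm with a see-saw steel arm, a trigger and a 64 mm square anvil bearing a brown round badge, 60 mm across. Origin on the bench under the arm's hinge. +x runs along the arm from hinge to hammer and anvil, +y to the side where the trigger plate sticks out, +z up. Hinge level along y, 90 mm up. Under 175 mm high. Turned up to 15 degrees.
- striker (a joint): Its see-saw arm, rad. 0: at rest, hammer down on the badge, rubber pad up. Grows as the pad is pushed down and the hammer beyond the hinge rises. Sprung back to 0; pushing at the pad takes 2 to 8 N, rising on the way. At about 0.52 the catch snaps in under a pin on the arm; let go, it stands at about 0.50. Hard stop 0.62. When tripped it swings back in under half a second.
- striker_pad (a point): Centre of the top of the black rubber pad, 42 x 42 mm, at the raised end of the arm, on the tester's -x side, about 90 mm from the hinge. About 140 mm above the bench at rest (face tilted 25 degrees), 95 mm when cocked, 82 mm at the hard stop (nearly level). It moves on an arc about the hinge, mostly straight down, within 15 mm sideways.
- trigger (a joint): Its trigger, a bell crank whose upper nose is the catch, rad. 0: at rest; grows as the plate is pressed down; hard stop 0.30; sprung back to 0. With the arm cocked the catch lets go at about 0.10 to 0.15 (plate pressed 8 to 13 mm down), which takes about 4 to 10 N. During cocking the arm pushes it aside for a moment.
- trigger_pad (a point): Centre of the top of the trigger's flat steel plate, 40 x 40 mm, on the tester's +y side, 115 mm from its middle line and 55 mm from the hinge towards the hammer; level, 85 mm above the bench at rest. It moves down up to 25 mm and about 13 mm outwards. Free air below it; shut fingers reach it from above with the gripper turned any way.
- spare: The other tester, an exact twin but its anvil is bare steel with no badge; same origin and axes. The two stand side by side, either one on the left.
- spare_striker (a joint): See-saw arm of the twin, rad, same meaning; it stays at rest at 0.

How it is judged:
By the outcome, as a careful person would: the job done as asked, in the order asked, and still so for the second after the job is handed in, with the robot touching nothing.
It also fails if it takes over 40 s, if anything falls off the work surface, if the arm or the gripper's body presses on something with over 40 N, if the wrist force passes 120 N, or if a joint passes its speed limit or range.

## Working session

There is one attempt and no reset: what is moved stays moved. The work goes in short steps, Python scripts to look and compute and a tool call to move; the robot and the scene stay as the last step left them, time stands still between calls to the robot, and variables do not carry over. Pictures are saved under pics/ and viewed, at most 10 in all, crops included, and the job is handed in when it is done.

Besides the shell and the picture viewer there is one more tool, called after ">>>" by a JSON object that holds its "fn" and its "kwargs". step_arm: Moves the arm, as the interface text tells. Its arguments: {"type":"object","properties":{"increments":{"type":"array"},"fingers":{"type":"number"}},"required":["increments"]}

```bash
mkdir -p pics
cat > h.py <<'E'
import numpy as np, cv2
from cell import state, imaging, env, spot_in, mark_of
def world(im,u,v,z=None):
    K=im["intrinsics"];u_,v_=int(round(u)),int(round(v))
    p=im["z_map"][max(v_-2,0):v_+3,max(u_-2,0):u_+3];p=p[p>0]
    d=np.median(p) if len(p) else 0
    r=np.array([(u-K[0,2])/K[0,0],-(v-K[1,2])/K[1,1],-1])
    T=np.linalg.inv(im["camera_from_world"])
    if z is not None:
        a=T[:3,:3]@r; d=(z-T[2,3])/a[2]
    return (T@np.append(r*d,1))[:3]
E
python3 - <<'E'
from h import *
s=state();print(s["eef_pos"],s["tcp_rot"],s["t"])
np.set_printoptions(precision=1,suppress=True)
rows=[]
for c in ("top","side"):
    im=imaging.read_camera(c);rows.append(im["color"])
    for n in ("tester","spare","striker_pad","trigger_pad"):
        for m in mark_of(c,n)[:3]: print(c,n,np.array(m["uv"]),round(m["confidence"],2),world(im,*m["uv"]))
    for n in ("tester","spare"):
        for m in spot_in(c,n)[:2]: print(c,n,np.array(m["bbox"]),round(m["confidence"],2))
x=cv2.resize(np.hstack(rows),(800,300));cv2.imwrite("pics/a.png",x[:,:,::-1])
cv2.imwrite("pics/b.png",rows[0][:,:,::-1])
E
```

```text
[189.22604225 595.39555823 214.05071809] [-3.14042173e+00 -1.19489004e-04  2.83380458e+00] 0.0
top tester [195.8 189.4] 0.8 [539.  103.2  96.8]
top spare [341.7 192.4] 0.62 [ 525.9 -176.   104.8]
top striker_pad [183.  230.4] 0.7 [460.9 121.  140.9]
top striker_pad [339.5 196.1] 0.17 [ 520.2 -175.2   83.7]
top trigger_pad [138.  151.4] 0.87 [618.4 219.4  84.1]
top tester [128.2 123.5 233.9 252.5] 0.88
top tester [284.  123.9 384.6 261.1] 0.37
top spare [282.2 124.3 384.8 260.7] 0.82
side tester [216.  273.5] 0.96 [533.4 120.3  19.8]
side spare [326.2 186.9] 0.82 [ 519.1 -169.5   23.1]
side striker_pad [241.7 264.8] 0.74 [458.5 126.8 142.5]
side trigger_pad [129.3 262.4] 0.97 [614.  222.2  83.7]
side tester [113.2 195.3 288.  350.8] 0.61
side spare [256.5 122.  394.2 243.3] 0.82
```

View pics/a.png

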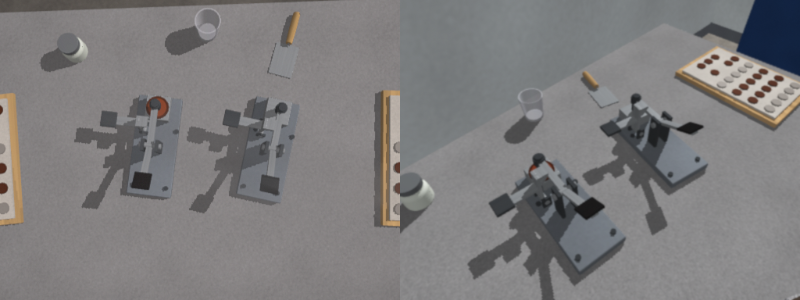

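The left tester carries the brown badge (about px 157,107 in the left half). The networks agree with this: pad at about (460,123,141), trigger plate at about (616,221,84), yaw about -8°. I'll move above the pad with the fingers shut.

>>> {"fn": "step_arm", "kwargs": {"increments": [{"slide":[-0.05,-0.045,0]},{"slide":[-0.09,-0.085,0]},{"slide":[-0.13,-0.122,0]},{"slide":[-0.17,-0.16,0]},{"slide":[-0.2,-0.186,0]}], "fingers": 0}}

```text
invalid input at $.increments[0]: expected keys slide, roll
```

>>> {"fn": "step_arm", "kwargs": {"increments": [{"slide":[-0.04,-0.037,0]},{"slide":[-0.08,-0.074,0]},{"slide":[-0.12,-0.111,0]},{"slide":[-0.16,-0.148,0]},{"slide":[-0.196,-0.181,0]}]}}

```text
invalid input at $.increments[0]: expected keys slide, roll
```

Run:
```python
from h import *
np.set_printoptions(precision=1,suppress=True)
s=state();print(s["eef_pos"],s["tcp_rot"],s["t"],s["opening"],s["ft_force"],s["joints"])
rows=[]
for c in ("wrist","side"):
    im=imaging.read_camera(c);rows.append(im["color"])
    for n in ("striker_pad","trigger_pad","tester"):
        for m in mark_of(c,n)[:2]: print(c,n,np.array(m["uv"]),round(m["confidence"],2),world(im,*m["uv"]))
cv2.imwrite("pics/c.png",cv2.resize(np.hstack(rows),(800,300))[:,:,::-1])
```

```text
[189.4 595.7 214.7] [3.1 0.  2.8] 0.7 0.9997329345238026 [ 0.7 -0.2 -0.2] [ 1.2  0.5  1.6  0.   1.1 -0.1]
side striker_pad [243.1 265.6] 0.93 [455.6 126.9 144. ]
side tester [215.8 273.7] 0.62 [533.5 120.7  19.5]
```

View pics/c.png

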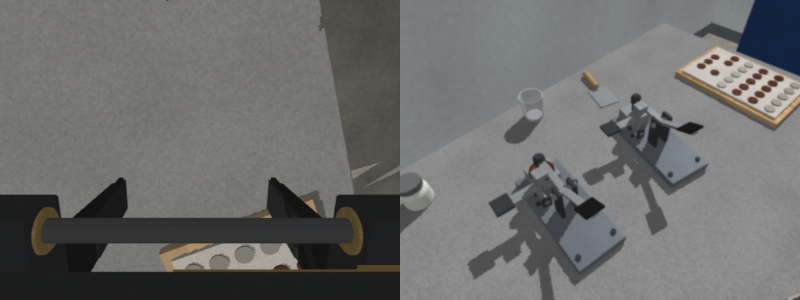

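The calls were refused because every row needs a roll key, so nothing has moved: the wrist view shows only the bench and the testers are unchanged.

>>> {"fn": "step_arm", "kwargs": {"increments": [{"slide":[-0.04,-0.037,0],"roll":0},{"slide":[-0.08,-0.074,0],"roll":0},{"slide":[-0.12,-0.111,0],"roll":0},{"slide":[-0.16,-0.148,0],"roll":0},{"slide":[-0.2,-0.186,0],"roll":0}], "fingers": 0}}

```text
t: 1.72
eef_pos: [324.3, 356.3, 214.8]
tcp_rot: [3.141, 0.0, 2.834]
ft_force: [1.2, 1.1, 0.1]
opening: 0.529
grip_force: 0.0
```

>>> {"fn": "step_arm", "kwargs": {"increments": [{"slide":[-0.04,-0.037,0],"roll":0},{"slide":[-0.08,-0.074,0],"roll":0},{"slide":[-0.12,-0.111,0],"roll":0},{"slide":[-0.16,-0.148,0],"roll":0},{"slide":[-0.196,-0.181,0],"roll":0}]}}

```text
t: 2.35
eef_pos: [456.4, 124.1, 214.9]
tcp_rot: [3.141, 0.001, 2.833]
ft_force: [0.6, 0.2, 0.6]
opening: 0.024
grip_force: 0.0
```

Run:
```python
from h import *
np.set_printoptions(precision=2,suppress=True)
s=state();print(s["eef_pos"],s["tcp_rot"],s["t"],s["opening"],s["ft_force"],s["joints"])
rows=[]
for c in ("wrist","side"):
    im=imaging.read_camera(c);rows.append(im["color"])
    for n in ("striker_pad","trigger_pad","tester"):
        for m in mark_of(c,n)[:2]: print(c,n,np.array(m["uv"]),round(m["confidence"],2),world(im,*m["uv"]))
cv2.imwrite("pics/d.png",cv2.resize(np.hstack(rows),(800,300))[:,:,::-1])
```

```text
[456.35 124.13 214.89] [3.14 0.   2.83] 2.35 0.02408470384244676 [0.58 0.18 0.58] [ 0.13  0.28  1.92  0.    0.95 -1.14]
wrist striker_pad [258.5 214. ] 0.84 [461.75 127.77 140.6 ]
wrist trigger_pad [398.5 310.2] 0.8 [444.74 166.42 308.49]
wrist tester [269.8 247.3] 0.65 [447.58 135.69 240.53]
side striker_pad [239.8 265.6] 0.92 [459.57 129.38 142.31]
side trigger_pad [129.  263.6] 0.62 [612.17 223.79  84.23]
side tester [212.4 268.7] 0.67 [545.15 118.17  19.26]
```

View pics/d.png

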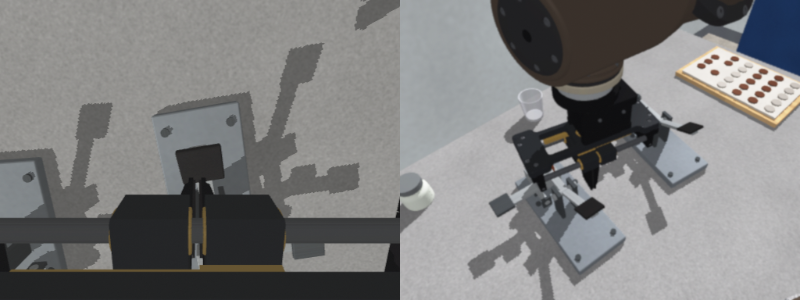

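Fingers are shut and directly above the pad (wrist px about 258,214 → (461,127,141)). Now pushing down gradually.

>>> {"fn": "step_arm", "kwargs": {"increments": [{"slide":[0.001,0.003,0.02],"roll":0},{"slide":[0.001,0.003,0.04],"roll":0},{"slide":[0.001,0.003,0.06],"roll":0},{"slide":[0.001,0.003,0.07],"roll":0},{"slide":[0.001,0.003,0.08],"roll":0}]}}

```text
t: 3.38
eef_pos: [455.4, 129.6, 134.7]
tcp_rot: [3.141, 0.0, 2.835]
ft_force: [-2.4, 0.3, 6.7]
opening: 0.006
grip_force: 2.9
```

>>> {"fn": "step_arm", "kwargs": {"increments": [{"slide":[0,0,0.008],"roll":0},{"slide":[0,0,0.016],"roll":0},{"slide":[0,0,0.024],"roll":0},{"slide":[0,0,0.03],"roll":0},{"slide":[0,0,0.036],"roll":0}]}}

```text
t: 4.0
eef_pos: [454.5, 129.3, 98.6]
tcp_rot: [-3.141, -0.002, 2.834]
ft_force: [-7.0, 0.7, 7.8]
opening: 0.005
grip_force: 4.1
```

>>> {"fn": "step_arm", "kwargs": {"increments": [{"slide":[0,0,0.004],"roll":0},{"slide":[0,0,0.008],"roll":0},{"slide":[0,0,0.011],"roll":0},{"slide":[0,0,0.013],"roll":0},{"slide":[0,0,0.013],"roll":0}]}}

```text
t: 4.62
eef_pos: [454.4, 129.3, 85.7]
tcp_rot: [-3.141, -0.002, 2.834]
ft_force: [-6.5, 0.7, 8.3]
opening: 0.005
grip_force: 4.4
```

Run:
```python
from h import *
np.set_printoptions(precision=1,suppress=True)
s=state();print(s["ft_force"])
im=imaging.read_camera("side")
for n in ("striker_pad","trigger_pad","tester"):
    for m in mark_of("side",n)[:2]: print(n,np.array(m["uv"]),round(m["confidence"],2),world(im,*m["uv"]))
cv2.imwrite("pics/e.png",im["color"][:,:,::-1])
```

```text
[-6.5  0.7  8.3]
striker_pad [244.6 293.2] 0.64 [445.3 136.1  90.6]
trigger_pad [127.9 261.8] 0.69 [616.1 223.2  84.4]
tester [214.5 271.7] 0.57 [446.1 180.6 205.7]
```

View pics/e.png

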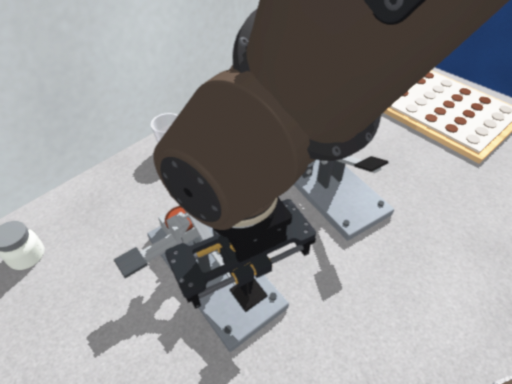

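The pad (px 245,293) is down to about 86–90 mm, past the 0.52 catch point. I'll let go slowly and see whether it stays.

>>> {"fn": "step_arm", "kwargs": {"increments": [{"slide":[0,0,-0.004],"roll":0},{"slide":[0,0,-0.008],"roll":0},{"slide":[0,0,-0.014],"roll":0},{"slide":[0,0,-0.025],"roll":0},{"slide":[0,0,-0.04],"roll":0}]}}

```text
t: 5.45
eef_pos: [455.7, 129.1, 126.3]
tcp_rot: [3.141, 0.0, 2.834]
ft_force: [0.2, 0.8, 0.6]
opening: 0.006
grip_force: 0.0
```

>>> {"fn": "step_arm", "kwargs": {"increments": [{"slide":[0,0,-0.03],"roll":0},{"slide":[0,0,-0.06],"roll":0},{"slide":[0,0,-0.09],"roll":0},{"slide":[0,0,-0.12],"roll":0},{"slide":[0,0,-0.14],"roll":0}]}}

```text
t: 6.08
eef_pos: [455.7, 129.1, 267.6]
tcp_rot: [3.141, 0.002, 2.834]
ft_force: [-0.6, -0.3, 0.2]
opening: 0.004
grip_force: 0.0
```

Run:
```python
from h import *
np.set_printoptions(precision=1,suppress=True)
s=state();print(s["ft_force"],s["eef_pos"],s["joints"])
im=imaging.read_camera("side")
for n in ("striker_pad","trigger_pad"):
    for m in mark_of("side",n)[:2]: print(n,np.array(m["uv"]),round(m["confidence"],2),world(im,*m["uv"]))
cv2.imwrite("pics/f.png",im["color"][:,:,::-1])
```

```text
[-0.6 -0.3  0.2] [455.7 129.1 267.6] [ 0.1  0.2  1.8  0.   1.1 -1.1]
striker_pad [249.9 288.8] 0.81 [443.3 127.1  94.1]
trigger_pad [128.9 259.5] 0.61 [618.2 219.8  84.7]
```

View pics/f.png

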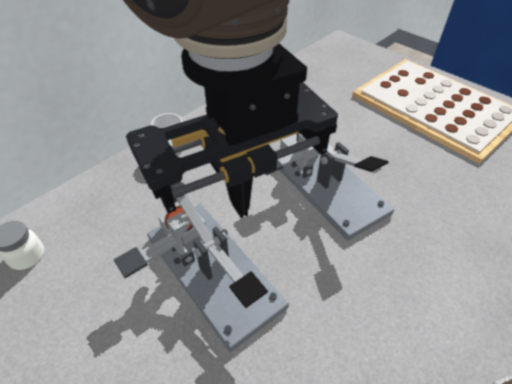

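The arm stands cocked by itself (pad px 250,289, z about 94). I'll go over the trigger plate, turning the gripper so its long body runs along the tester. This takes longer than the second of standing.

>>> {"fn": "step_arm", "kwargs": {"increments": [{"slide":[-0.025,0.028,0],"roll":0.15},{"slide":[-0.05,0.056,0],"roll":0.3},{"slide":[-0.075,0.084,0],"roll":0.45},{"slide":[-0.1,0.112,0],"roll":0.6},{"slide":[-0.125,0.138,0],"roll":0.75}]}}

```text
t: 6.85
eef_pos: [617.2, 223.4, 264.1]
tcp_rot: [-3.14, -0.0, 2.079]
ft_force: [0.5, 0.3, -0.3]
opening: 0.004
grip_force: 0.0
```

>>> {"fn": "step_arm", "kwargs": {"increments": [{"slide":[0,0,0.01],"roll":0.15},{"slide":[0,0,0.02],"roll":0.3},{"slide":[0,0,0.03],"roll":0.45},{"slide":[0,0,0.04],"roll":0.6},{"slide":[0,0,0.05],"roll":0.65}]}}

```text
t: 7.48
eef_pos: [616.1, 222.6, 213.8]
tcp_rot: [-3.14, 0.001, 1.431]
ft_force: [-0.0, -0.3, -0.3]
opening: 0.005
grip_force: 0.0
```

Run:
```python
from h import *
np.set_printoptions(precision=2,suppress=True)
s=state();print(s["ft_force"],s["eef_pos"],s["tcp_rot"],s["t"])
rows=[]
for c in ("wrist","top"):
    im=imaging.read_camera(c);rows.append(im["color"])
    for n in ("striker_pad","trigger_pad"):
        for m in mark_of(c,n)[:2]: print(c,n,np.array(m["uv"]),round(m["confidence"],2),world(im,*m["uv"]))
cv2.imwrite("pics/g.png",cv2.resize(np.hstack(rows),(800,300))[:,:,::-1])
```

```text
[-0.03 -0.3  -0.26] [616.06 222.63 213.83] [-3.14  0.    1.43] 7.475
wrist striker_pad [ 94.6 311. ] 0.96 [452.14 130.02  95.  ]
wrist trigger_pad [250.9 192.3] 0.65 [614.27 221.4   84.22]
top striker_pad [187.  235.3] 0.64 [450.78 121.78  94.76]
top trigger_pad [140.2 151.3] 0.67 [618.47 214.88  84.4 ]
```

View pics/g.png

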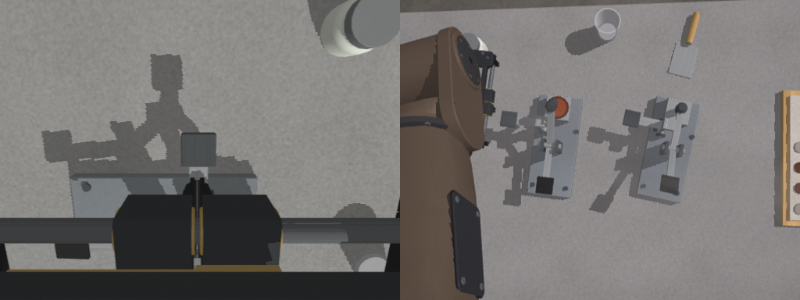

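Tips are above the plate (wrist px 251,192 → (614,221,84)) and the arm is still cocked. Pressing down gradually.

>>> {"fn": "step_arm", "kwargs": {"increments": [{"slide":[0,0,0.03],"roll":0},{"slide":[0,0,0.06],"roll":0},{"slide":[0,0,0.09],"roll":0},{"slide":[0,0,0.11],"roll":0},{"slide":[0,0,0.122],"roll":0}]}}

```text
t: 8.4
eef_pos: [616.3, 222.7, 92.9]
tcp_rot: [-3.141, 0.0, 1.434]
ft_force: [0.4, -0.3, 0.5]
opening: 0.002
grip_force: 0.0
```

>>> {"fn": "step_arm", "kwargs": {"increments": [{"slide":[0,0,0.008],"roll":0},{"slide":[0,0,0.013],"roll":0},{"slide":[0,0,0.018],"roll":0},{"slide":[0,0,0.022],"roll":0},{"slide":[0,0,0.024],"roll":0}]}}

```text
t: 9.02
eef_pos: [617.0, 223.3, 70.4]
tcp_rot: [3.14, -0.001, 1.434]
ft_force: [1.2, 5.2, 4.1]
opening: 0.003
grip_force: 2.5
```

Run:
```python
from h import *
np.set_printoptions(precision=1,suppress=True)
for c in ("top","wrist"):
  im=imaging.read_camera(c)
  for m in mark_of(c,"striker_pad")[:2]: print(c,np.array(m["uv"]),round(m["confidence"],2),world(im,*m["uv"]))
```

```text
top [181.9 228.8] 0.7 [463.9 123.1 140.1]
```

The pad is back at 140 mm, so the hammer has struck. Now releasing and backing off.

>>> {"fn": "step_arm", "kwargs": {"increments": [{"slide":[0,0,-0.01],"roll":0},{"slide":[0,0,-0.02],"roll":0},{"slide":[0,0,-0.04],"roll":0},{"slide":[0,0,-0.07],"roll":0},{"slide":[0,0,-0.1],"roll":0}]}}

```text
t: 9.85
eef_pos: [616.2, 222.4, 170.9]
tcp_rot: [-3.141, 0.0, 1.434]
ft_force: [-0.9, -0.4, 0.3]
opening: 0.004
grip_force: 0.0
```

>>> {"fn": "step_arm", "kwargs": {"increments": [{"slide":[0,0,-0.04],"roll":0},{"slide":[0,0,-0.08],"roll":0},{"slide":[0,0,-0.1],"roll":0},{"slide":[0,0,-0.1],"roll":0},{"slide":[0,0,-0.1],"roll":0}]}}

```text
t: 10.48
eef_pos: [616.0, 222.5, 268.7]
tcp_rot: [-3.14, 0.001, 1.434]
ft_force: [-0.3, 0.3, 0.9]
opening: 0.007
grip_force: 0.0
```

Run:
```python
from h import *
np.set_printoptions(precision=1,suppress=True)
rows=[]
for c in ("top","side"):
  im=imaging.read_camera(c);rows.append(im["color"])
  for n in ("striker_pad","trigger_pad"):
    for m in mark_of(c,n)[:2]: print(c,n,np.array(m["uv"]),round(m["confidence"],2),world(im,*m["uv"]))
cv2.imwrite("pics/i.png",cv2.resize(np.hstack(rows),(800,300))[:,:,::-1])
```

```text
top striker_pad [183.  229.4] 0.72 [462.7 121.  140.6]
top striker_pad [341.1 194.5] 0.72 [ 521.9 -174.7  104.7]
top trigger_pad [138.3 155.2] 0.74 [610.7 218.6  84.9]
side striker_pad [239.8 261. ] 0.94 [466.6 122.8 138.5]
side trigger_pad [126.9 258.6] 0.86 [621.8 221.1  84.9]
```

View pics/i.png

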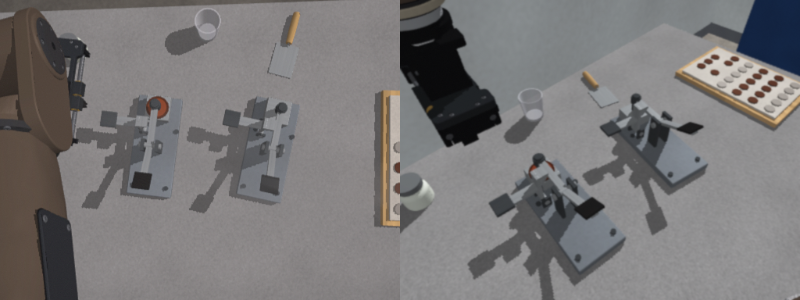

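The hammer is down on the badge (px 157,105), the pad and plate are back at rest height, and the robot is clear.

```bash
python3 -c "
from cell import env
print(env.job_done())"
```

```text
the job is handed in; nothing more can be done
None
```

I cocked the tester with the badge, it stood cocked by itself for over two seconds, and its trigger then dropped the hammer onto the badge; I never touched the other tester, and the job is handed in with the robot clear (no verdict was returned).

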